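# Crank the parts tub out, lid it, crank it to the hand-over mark

### The arm

A 6-joint arm with a two-finger parallel gripper is mounted at the origin on the work surface. World frame = base frame: x ahead of the robot, y to its left, z up, the work surface at z = 0. Lengths are in m, angles in rad, forces in N, time in s.
With the tool pointing down it reaches from about 0.275 to 0.725 m from the base axis. Payload 15.9 kg.
Tool frame: the origin (TCP) lies on the centre line of the jaws, within the pads' length; the fingertips stand 14 mm ahead of it and the grasp point (between the pads) lies 5 mm behind it; z points along the fingers, y is the line along which they close (so a half turn about z gives the same grasp; the last joint's range is limited). The gripper opens to 85 mm and grips with 20 to 120 N. Pads are 22 mm wide; open, the fingers measure 114 mm over their backs; the gripper's body (76 mm by 85 mm) begins 54 mm behind the grasp point. The pads swing forward as they close: fully open they stand 13 mm farther back than shut.
Start: joints at [1.144, 0.213, -0.034, 1.323, 0, 1.571], TCP at [0.207, 0.455, 0.245] pointing down, gripper open.
Joint ranges: [-2.98, 2.98], [-0.74, 1.72], [-1.14, 1.35], [-2.1, 2.04], [-1.57, 1.44], [-3.14, 3.14]. Speed limits (rad/s): [1.89, 1.89, 2.39, 2.57, 3.14, 3.14].

### API

Orientations are given as a unit quaternion [x, y, z, w].
In Python, from bench import r gives the robot as it stands.
- The arm moves only by the shell command python3 -m crank 'ROWS' [FORCE]. ROWS is JSON, a list that holds one entry, the list of rows, each a list of 5 numbers: the opening, from -1 (shut) to 1 (fully open), then the shift along the tool's x, y, z in m, then the turn about the tool's z in degrees. In form: [[[gripper, tx, ty, tz, roll], ...]]. A call has exactly 5 rows; each row is the pose to reach, as a shift and turn from the pose commanded when the call began, along the tool's axes at that moment; what a row does not reach only later rows make up. A row lasts 1/10 s, in which the tool goes at most 50 mm and 8.59 degrees, less where a joint would pass 70% of its speed; a pose out of reach is approached as far as the arm can. A call with a gripper value outside its range is refused whole. The fingers move at their own pace and stop on an object; FORCE is the grip in N (left out, the last holds). Time passes only in rows, so rows that repeat a pose let the fingers close, or fill a call up. It gives the time, the measured TCP pose, the force, the opening and the grip force at its end, in the units of the state.
- r.observe(): the state, without advancing time (a new reading comes with each control period).
- r.get_image(name): name is "scene" or "top"; returns a dict with "pixels" (420x560x3 uint8, blue, green, red), "z_map" (420x560 float32, m along the optical axis (not along the pixel's ray), 0 where there is no reading), "K" (3x3 intrinsics, pixels), "R" (3x3) and "t" (3): a world point X has camera coordinates R X + t. Camera axes: x right, y down, z forward; pixel columns grow to the right and rows downward; lengths in m; the calibration is good to about 2 mm. A picture is of the moment at which its call begins.
- r.job_done(): hands the job in; it is judged then, once.
Trained networks look in the newest picture that a camera, given by its name, has taken for a name from the list of things; names that differ only in an ending like _2 or _b are one class to them, and where a whole thing is asked for, a point or a joint stands for the part that bears it (a point fixed in the world has none). Each returns a list of dicts, best first, with "score" (0 to 1); they miss things now and then, are a little off and sometimes report something else, mostly with a low value. They report only what shows in the picture. A call takes as long as a camera call. They do not tell look-alikes from the thing itself.
- r.silhouettes(camera, query): "mask" (420x560 bool, what is visible of it) and "rect" ([left, top, right, bottom] in pixels, round what is visible of it).
The state is a dict: "time_s": time; "joint_pos": joint angles; "joint_velocities": joint speeds; "effort": joint torques, N m; "tool_pos": TCP position; "eef_rot": TCP orientation; "force": force on the tool from outside, world axes, zero at the start; "wrist_torque": the same for the moment, N m; "width": opening from 0.0 (shut) to 1.0 (fully open); "finger_force": force on a finger pad.
Only numpy, scipy, OpenCV 4.12 (cv2) and the standard library are available. Lean on these libraries where they do the work, as an engineer would, in place of code of your own. Each camera call takes 0.05 s, during which the arm holds its last target. There are 200 camera calls.

### The job

The blue parts tub stands partly under the hood of a hand-cranked slide: turn the red-handled crank until the tub is out clear of the hood, and stop there, well before the green mark. Put the grey lid on the tub and press it down past its spring catches until it sits fully home and level; only then crank on until the red pointer lines up with the white line on the green mark. Move the tub only with the crank, never by pushing it along, and leave the glue bottle, the carton and the screwdriver where they are.

Things in the scene. Friction and masses are not known exactly. Their poses are not given: they have to be found in the camera images.
- slide_base: Fixed transfer slide: aluminium base plate 160 x 480 x 15 mm on the table with rods and a screw along its y. Origin on the table, under the line along which the tub travels. +y points along the slide to the crank, z up, +x to the side with the mark. At the +y end a blue gearbox 75 x 75 mm, top 85 mm above the table. Position and yaw vary.
- crank_axis (a point): Point on the vertical axis of the crank, 135 mm above the table, over the middle of the gearbox (x 0, y +185 mm in the slide_base frame).
- crank_grip (a point): Grip point on the crank handle: an upright red round sleeve, 20 mm diameter, 50 mm from the crank axis, turning freely on its pin. It stands clear from 106 mm (just over the flat crank arm) to 164 mm above the table; this point is on its centre line at 135 mm. It swings in a level circle; nothing stands above it.
- crank (a joint): Crank angle in rad, growing clockwise seen from above. One full turn clockwise drives the tub 40 mm away from the crank (6.366 mm per rad); anticlockwise brings it back. About 0.15 N m (3 N at the handle) turns it; it stays where it is left. In all about two and a half to three and a half turns are needed.
- hood_edge (a point): Middle of the lower front edge of the hood, a fixed grey box with a yellow front bridging the slide: 50 mm along the slide, 175 mm wide, from 115 to 150 mm above the table, on two posts. This edge faces away from the crank (slide_base -y). The lid can be laid on once the tub is 14 mm or more beyond this edge, i.e. tub_rim at least 74 mm from it in slide_base -y.
- tub_rim (a point): Centre of the rim plane of the open blue tub, 105 mm above the table. The tub is bolted to the slide's carriage; axes parallel to slide_base. Outside 90 mm (x) by 120 mm (y), 60 mm high, wall 3 mm. On each long side two spring-loaded steel catch balls (12 mm, 35 mm either side of the middle) stand 4.5 mm out, centred 9 mm below the rim.
- lid: Loose grey lid, about 120 g, lying right way up on the table: plate 102 mm (x) by 132 mm (y), 4 mm thick; a 3 mm skirt all round reaches 14 mm below the plate, so it goes over the tub with 3 mm clearance a side. Origin: centre of the skirt's lower edge, z up. Fits either way round (yaw or yaw + pi). Fully home, the plate lies on the rim and the origin 14 mm below it.
- lid_bar (a point): Centre of the top of the lid's black grip bar: 16 mm wide (lid x), 60 mm long (lid y), from 18 to 54 mm above the lid's origin. Laid on loosely, the skirt catches on the balls: the lid stays 5 to 9 mm above home, often a little tilted. About 8 to 15 N straight down on the middle pushes it home, and it stays there; 20 N does no harm.
- pointer (a point): Tip of the red pointer bar sticking out of the carriage on the slide's +x side, at the middle of the tub's length (same y in the slide_base frame as tub_rim), 35 mm above the table. It may start under the hood.
- mark_line (a point): Middle of the white line on the green mark block (26 x 14 mm, top 35 mm above the table), fixed on the base plate's +x side, further along the slide towards slide_base -y. The tub is in place when pointer and line have the same y in the slide_base frame.
- glue: Small red glue bottle, 34 mm diameter, 110 mm high, standing; leave alone. Origin under its centre.
- carton: Small brown carton 80 x 60 x 50 mm; leave alone. Origin under its centre.
- screwdriver: Screwdriver lying on the table in front of the slide; leave alone. Origin on the table, under its middle.
Things that resemble listed ones, but are neither listed nor needed, are in the scene too. Of the things shaped like the lid, the grey one is meant.

How it is judged:
On the way, in this order (a step that is already met when the one before it is completed fails the run):
1. the lid is pressed fully home and level on the tub while the pointer is still more than 12 mm short of the mark's line (z of lid in the frame of tub_rim below -0.012 m and angle between lid's own z axis and vertical below 0.03 rad and horizontal distance between lid and tub_rim below 0.006 m and y of pointer in the frame of mark_line above 0.012 m), for 0.2 s.
2. the crank has brought the pointer to the mark's line (y of pointer in the frame of mark_line between -0.004 and 0.004 m), for 0.2 s.
At the end, for the whole second after the job is handed in: The lid is home on the tub (its plate within 2 mm of the rim, level within 0.03 rad, centred within 6 mm), the pointer is within 4 mm of the white line along the slide, and crank and lid are at rest (all of step 2 and z of lid in the frame of tub_rim below -0.012 m and angle between lid's own z axis and vertical below 0.03 rad and horizontal distance between lid and tub_rim below 0.006 m and velocity of joint crank between -0.05 and 0.05 rad/s and linear speed of lid below 0.01 m/s); the robot touches nothing.
It fails at once if the tub or its carriage is pushed directly (over 12 N by the robot) (contact force between any of the fingers, the arm and carriage above 12 N).
It fails at once if the tub is pushed along by its lid (the slide runs faster than 6 mm/s while the fingers touch the lid) (contact force between the fingers and lid above 0.5 N and (velocity of joint crank above 1 rad/s or velocity of joint crank below -1 rad/s)).
It fails at once if the glue bottle, the carton or the screwdriver is moved over 30 mm or the bottle tipped (distance of any of glue, carton, screwdriver from where it was at the start of the episode above 0.03 m or angle between glue's own z axis and vertical above 0.5 rad).
It also fails if it takes over 69 s, if anything falls off the work surface, if the arm or the gripper's body presses on something with over 40 N, if the wrist force passes 120 N, or if a joint passes its speed limit or range.

## Working session

There is one attempt and no reset: what is moved stays moved. The work goes in short steps, Python scripts to look and compute and a shell command to move; the robot and the scene stay as the last step left them, time stands still between calls to the robot, and variables do not carry over. Pictures are saved under pics/ and viewed, at most 10 in all, crops included, and the job is handed in when it is done.

```bash
ls; mkdir -p pics; cat > h.py <<'E'
import numpy as np, cv2
from bench import r
def cloud(im):
    z=im["z_map"];K=im["K"];v,u=np.mgrid[:z.shape[0],:z.shape[1]]
    c=np.stack([(u-K[0,2])/K[0,0]*z,(v-K[1,2])/K[1,1]*z,z],-1)
    return (c-im["t"])@im["R"]   # R^T (c-t)
E
python3 - <<'E'
from h import *
print({k:np.round(v,3) for k,v in r.observe().items()})
T=None
for cam in("top","scene"):
    im=r.get_image(cam);P=cloud(im)
    cv2.imwrite(f"pics/{cam}0.png",im["pixels"])
    print(cam,"campos",np.round(-im["R"].T@im["t"],3))
    for q in ["slide_base","crank_grip","hood_edge","tub_rim","lid","lid_bar","pointer","mark_line","glue","carton","screwdriver"]:
        try: res=r.silhouettes(cam,q)
        except Exception as e: print(q,e);continue
        for d in res[:3]:
            m=d["mask"]&(im["z_map"]>0)
            p=P[m]
            if len(p): print(q,round(d["score"],2),d["rect"],m.sum(),"med",np.round(np.median(p,0),3),"lo",np.round(np.percentile(p,2,0),3),"hi",np.round(np.percentile(p,98,0),3), "bgr",np.median(im["pixels"][m],0))
E
```

```text
pics
{'time_s': np.float64(0.0), 'joint_pos': array([ 1.144,  0.213, -0.035,  1.323, -0.   ,  1.571]), 'joint_velocities': array([ 0.002, -0.003,  0.001,  0.   , -0.002,  0.   ]), 'effort': array([-3.0000e-03, -6.8616e+01,  4.8712e+01,  1.7000e-02, -0.0000e+00,
       -0.0000e+00]), 'tool_pos': array([0.207, 0.455, 0.245]), 'eef_rot': array([ 0.212,  0.977, -0.001, -0.   ]), 'force': array([-0.219, -0.144, -0.242]), 'wrist_torque': array([-0.086, -0.014,  0.009]), 'finger_force': np.float64(0.0), 'width': np.float64(1.001)}
top campos [ 0.364 -0.016  1.233]
crank_grip 0.75 [174.6, 157.8, 207.1, 184.2] 409 med [0.604 0.182 0.104] lo [0.577 0.151 0.014] hi [0.644 0.218 0.167] bgr [84. 76. 94.]
hood_edge 0.73 [166.8, 129.9, 367.8, 213.4] 12843 med [0.605 0.02  0.03 ] lo [ 0.53  -0.219  0.009] hi [0.691 0.235 0.152] bgr [111. 110. 107.]
hood_edge 0.69 [176.1, 158.6, 208.1, 183.7] 373 med [0.603 0.185 0.104] lo [0.577 0.151 0.091] hi [0.623 0.217 0.167] bgr [82. 76. 97.]
tub_rim 0.75 [255.8, 157.5, 288.7, 202.0] 1350 med [0.595 0.001 0.057] lo [ 0.544 -0.033  0.015] hi [0.656 0.036 0.139]
[... 2499 characters left out ...]
 222.2, 195.7] 993 med [ 0.25  -0.29   0.015] lo [ 0.187 -0.373 -0.001] hi [ 0.308 -0.228  0.051] bgr [132. 133.  33.]
lid_bar 0.68 [182.4, 205.0, 247.0, 236.4] 1566 med [ 0.429 -0.161  0.015] lo [ 0.364 -0.234 -0.003] hi [ 0.473 -0.101  0.052] bgr [97. 95. 94.]
lid_bar 0.64 [66.7, 241.5, 134.0, 280.1] 2236 med [ 0.654 -0.333  0.016] lo [ 0.58  -0.41  -0.002] hi [ 0.711 -0.269  0.052] bgr [ 57.  226.  246.5]
pointer 0.91 [234.1, 225.6, 301.2, 283.1] 1595 med [ 0.632 -0.005  0.075] lo [ 0.546 -0.031  0.032] hi [0.638 0.088 0.104] bgr [125.  63.  26.]
carton 0.79 [89.8, 195.8, 130.8, 232.2] 1106 med [ 0.507 -0.411  0.036] lo [ 0.451 -0.46  -0.002] hi [ 0.533 -0.391  0.05 ] bgr [ 66. 100. 130.]
```

```bash
python3 - <<'E'
import cv2
a=cv2.imread("pics/top0.png");b=cv2.imread("pics/scene0.png")
cv2.imwrite("pics/topc.png",cv2.resize(a[110:310,140:400],None,fx=3,fy=3,interpolation=cv2.INTER_CUBIC))
cv2.imwrite("pics/scenec.png",cv2.resize(b[180:350,110:390],None,fx=2.8,fy=2.8,interpolation=cv2.INTER_CUBIC))
E
```

```text
(no output)
```

View pics/topc.png

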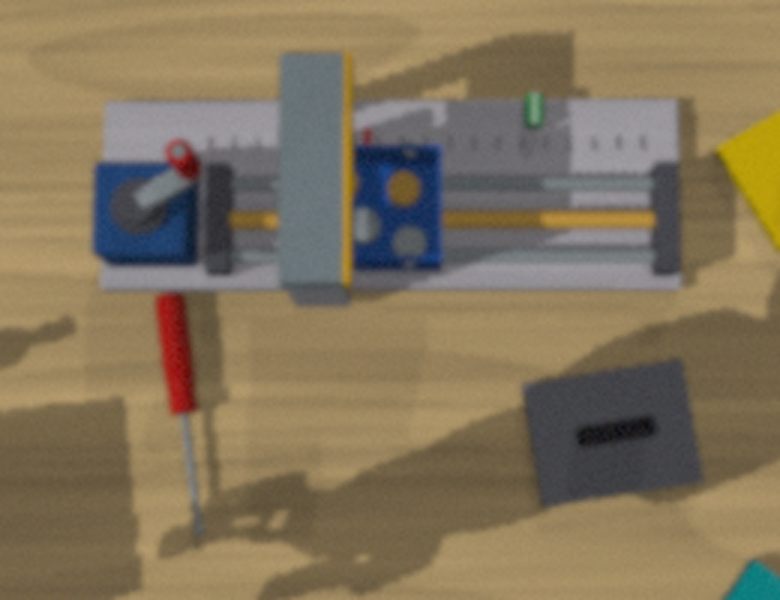

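View pics/scenec.png

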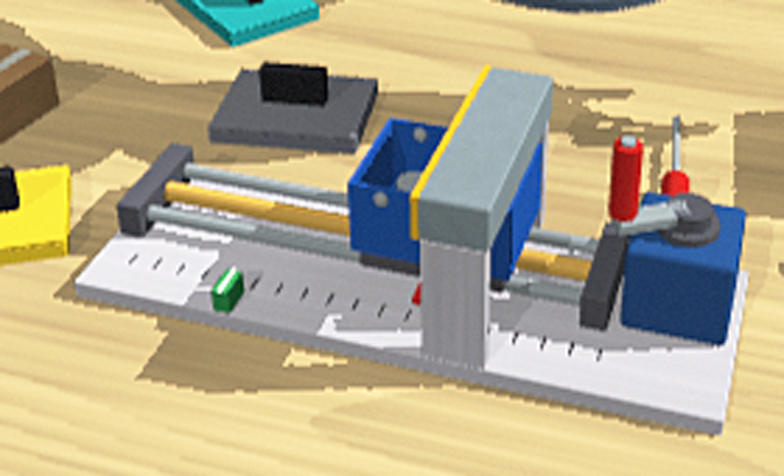

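```bash
cat >> h.py <<'E'
def rect(p):
    c,s,a=cv2.minAreaRect((p[:,:2]*1000).astype(np.float32)); return np.round(c,1),np.round(s,1),round(a,2)
def both():
    out={}
    for cam in("top","scene"):
        im=r.get_image(cam); out[cam]=(im,cloud(im),cv2.cvtColor(im["pixels"],cv2.COLOR_BGR2HSV))
    return out
def box(P,lo,hi): return ((P>np.array(lo))&(P<np.array(hi))).all(-1)
E
cat > m.py <<'E'
from h import *
for cam,(im,P,H) in both().items():
    h,s,v=[H[...,i].astype(int) for i in range(3)]
    red=((h<8)|(h>172))&(s>120); blue=(h>100)&(h<130)&(s>120); green=(h>45)&(h<85)&(s>90); yel=(h>18)&(h<32)&(s>150)
    def say(n,m):
        p=P[m]
        if len(p)>3: print(cam,n,len(p),"med",np.round(np.median(p,0)*1000,1),"lo",np.round(np.percentile(p,3,0)*1000),"hi",np.round(np.percentile(p,97,0)*1000),*rect(p))
        else: print(cam,n,len(p))
    say("base",box(P,[.5,-.26,.009],[.73,.27,.02]))
    say("gearbox",blue&box(P,[.5,.13,.078],[.73,.27,.095]))
    say("hand",red&box(P,[.5,.08,.108],[.75,.28,.2]))
    say("handtop",box(P,[.5,.08,.155],[.75,.28,.2]))
    say("hood",box(P,[.45,-.05,.143],[.75,.12,.155]))
    say("yellow",yel&box(P,[.45,-.05,.105],[.75,.12,.16]))
    say("rim",blue&box(P,[.5,-.2,.098],[.7,.1,.112]))
    say("pointer",red&box(P,[.6,-.2,.025],[.75,.1,.05]))
    say("mark",green&box(P,[.6,-.2,.018],[.75,.1,.05]))
    L=box(P,[.34,-.26,.0135],[.49,-.08,.024]) 
    say("lid",L); say("bar",box(P,[.34,-.26,.045],[.49,-.08,.065]))
E
python3 m.py
```

```text
top base 5957 med [643.5 -59.2  14.1] lo [ 536. -214.   10.] hi [691. 232.  19.] [596.4   8.7] [480.1 196.2] 89.23
top gearbox 499 med [575.6 207.2  84. ] lo [555. 167.  80.] hi [623. 234.  89.] [589.5 200.8] [70.6 70.8] 89.58
top hand 55 med [609.9 155.4 150.5] lo [607. 151. 120.] hi [616. 166. 165.] [611.1 157.6] [ 9.3 16.3] 8.62
top handtop 64 med [615.8 158.8 163.4] lo [608. 151. 158.] hi [625. 168. 168.] [616.7 159.7] [18.2 18.3] 59.55
top hood 1849 med [605.5  61.2 149. ] lo [524.  36. 145.] hi [689.  86. 153.] [607.6  61.6] [ 53.9 176. ] 89.46
top yellow 154 med [604.1  36.2 147.5] lo [524.  34. 137.] hi [687.  37. 152.] [605.8  35.9] [  3.  171.6] 89.23
top rim 108 med [573.8 -24.2 103.6] lo [544. -33.  99.] hi [632.  28. 107.] [587.8  -1.2] [62.2 88.5] 89.24
top pointer 2
top mark 10 med [ 674.9 -108.1   34.1] lo [ 669. -108.   32.] hi [ 685. -105.   39.] [ 677.4 -106.8] [ 2.9 17.6] 88.71
top lid 1986 med [ 412.2 -169.9   17.5] lo [ 365. -233.   14.] hi [ 464. -109.   22.] [ 413.9 -170.6] [102.  132.1] 8.28
top bar 171 med [ 413.8 -170.4   52.8] lo [ 405. -198.   48.] hi [ 4
[... 620 characters left out ...]
cene yellow 154 med [640.6  37.5 147. ] lo [531.  35. 120.] hi [696.  40. 149.] [610.5  37.9] [  6.3 174.2] 89.48
scene rim 220 med [598.8  -9.8 101.9] lo [546. -32.  98.] hi [637.  88. 104.] [592.   27.6] [121.1  94.1] 89.65
scene pointer 13 med [660.6  25.5  34.3] lo [651.  24.  33.] hi [666.  29.  35.] [658.7  24.7] [17.5  4. ] 17.79
scene mark 97 med [ 687.8 -106.6   29.1] lo [ 671. -116.   19.] hi [ 695. -103.   34.] [ 681.7 -109.8] [14.7 28.9] 86.14
scene lid 875 med [ 429.8 -159.3   15.6] lo [ 367. -232.   14.] hi [ 468. -106.   20.] [ 416.7 -169.6] [107.3 132.7] 8.73
scene bar 112 med [ 419.4 -167.4   50.7] lo [ 408. -196.   46.] hi [ 428. -141.   53.] [ 417.9 -169.6] [19.8 59.7] 8.5
```

```bash
cat > go.py <<'E'
import sys
from h import *
from scipy.spatial.transform import Rotation as Ro
# go.py x y z [tool-y angle deg]: shift in tool axes (mm) and roll
x,y,z,a=map(float,sys.argv[1:5]); s=r.observe(); R=Ro.from_quat(s["eef_rot"]).as_matrix()
d=R.T@(np.array([x,y,z])/1000-s["tool_pos"]); ang=np.degrees(np.arctan2(R[1,1],R[0,1]))
print("t",s["time_s"],"tcp",np.round(s["tool_pos"]*1000,1),"shift",np.round(d*1000,1),"toolY",round(ang,2),"roll",round((ang-a+180)%360-180,2),"tilt",np.round(R[2],3),"F",np.round(s["force"],1))
E
python3 -m crank '[[[1,-0.045,-0.009,0,8],[1,-0.095,-0.019,0,16],[1,-0.145,-0.029,0,24],[1,-0.195,-0.039,0,32],[1,-0.24,-0.048,0,40]]]' 20
python3 go.py 618 161 200 -0.75
```

```text
time_s: 1.8
tool_pos: [0.407, 0.3106, 0.2455]
eef_rot: [0.536, 0.844, 0.0, 0.0]
force: [-0.2, 1.3, 0.1]
width: 1.002
finger_force: 0.0
t 1.8 tcp [407.  310.6 245.5] shift [-225.2  127.1   45.5] toolY 25.22 roll 25.97 tilt [ 0.  0. -1.] F [-0.2  1.3  0.1]
```

```bash

python3 -m crank '[[[1,-0.042,0.024,0,8],[1,-0.084,0.048,0,16],[1,-0.126,0.071,0,24],[1,-0.168,0.095,0.01,26],[1,-0.205,0.116,0.02,26]]]' >/dev/null
python3 go.py 618 161 132 -0.75
```

```text
t 2.3 tcp [600.5 175.4 225.1] shift [-14.2  17.6  93.1] toolY -0.58 roll 0.17 tilt [ 0.     0.001 -1.   ] F [ 0.   0.7 -0.4]
```

```bash
python3 - <<'E'
from h import *
# red/steel handle top seen by both cameras, gripper tip too
for cam,(im,P,H) in both().items():
    h,s,v=[H[...,i].astype(int) for i in range(3)]
    red=((h<8)|(h>172))&(s>120)&box(P,[.58,.12,.11],[.66,.2,.17])
    p=P[red]; print(cam,len(p),np.round(p.min(0)*1000) if len(p) else '',np.round(p.max(0)*1000) if len(p) else '')
    m=box(P,[.5,.05,.175],[.75,.3,.26]); p=P[m]; print(np.round(np.percentile(p,1,0)*1000),np.round(np.percentile(p,99,0)*1000))
    if cam=="scene": cv2.imwrite("pics/s1.png",cv2.resize(im["pixels"][120:330,200:460],None,fx=3,fy=2.8))
E
```

```text
top 34 [608. 150. 111.] [617. 158. 164.]Traceback (most recent call last):
  File "<stdin>", line 7, in <module>
    return _quantile_unchecked(
        a, q, axis, out, overwrite_input, method, keepdims, weights)
    return _ureduce(a,
                    func=_quantile_ureduce_func,
    ...<5 lines>...
                    overwrite_input=overwrite_input,
                    method=method)
    r = func(a, **kwargs)
    result = _quantile(arr,
                       quantiles=q,
    ...<2 lines>...
                       out=out,
                       weights=wgt)
    slices_having_nans = np.isnan(arr[-1, ...])
                                  ~~~^^^^^^^^^
IndexError: index -1 is out of bounds for axis 0 with size 0
```

```bash

python3 -m crank '[[[1,-0.014,0.018,0,0],[1,-0.014,0.018,0.03,0],[1,-0.014,0.018,0.06,0],[1,-0.014,0.018,0.093,0],[1,-0.014,0.018,0.093,0]]]'
python3 -m crank '[[[-1,0,0,0,0],[-1,0,0,0,0],[-1,0,0,0,0],[-1,0,0,0,0],[-1,0,0,0,0]]]' 20
python3 go.py 618 161 132 -0.75
```

```text
time_s: 2.9
tool_pos: [0.614, 0.1626, 0.1284]
eef_rot: [0.71, 0.704, -0.003, -0.002]
force: [-0.7, 0.3, 0.1]
width: 0.998
finger_force: 0.0
time_s: 3.4
tool_pos: [0.6171, 0.1631, 0.1332]
eef_rot: [0.71, 0.704, 0.001, 0.0]
force: [-1.1, -0.4, 6.1]
width: 0.227
finger_force: 22.3
t 3.4 tcp [617.1 163.1 133.2] shift [-2.   1.   1.2] toolY -0.45 roll 0.3 tilt [ 0.     0.002 -1.   ] F [-1.1 -0.4  6.1]
```

```bash

python3 -m crank '[[[-1,-0.0058,-0.0145,0,0],[-1,-0.0069,-0.0301,0,0],[-1,-0.0031,-0.0453,0,0],[-1,0.0052,-0.0586,0,0],[-1,0.0171,-0.0686,0,0]]]'
python3 go.py 549 177.25 132 -0.75
```

```text
time_s: 3.9
tool_pos: [0.5485, 0.1807, 0.1333]
eef_rot: [0.71, 0.704, 0.001, 0.001]
force: [13.2, 3.1, -0.4]
width: 0.221
finger_force: 22.0
t 3.9 tcp [548.5 180.7 133.3] shift [-3.4  0.5  1.3] toolY -0.5 roll 0.25 tilt [ 0.     0.003 -1.   ] F [13.2  3.1 -0.4]
```

```bash

python3 -m crank '[[[-1,0.0145,-0.0048,0,0],[-1,0.0301,-0.0059,0,0],[-1,0.0453,-0.0021,0,0],[-1,0.0586,0.0062,0,0],[-1,0.0686,0.0181,0,0]]]'|grep -E 'force|pos'
python3 -m crank '[[[-1,0.0058,0.0145,0,0],[-1,0.0069,0.0301,0,0],[-1,0.0031,0.0453,0,0],[-1,-0.0052,0.0586,0,0],[-1,-0.0171,0.0686,0,0]]]'|grep -E 'force|pos'
python3 -m crank '[[[-1,-0.0145,0.0058,0,0],[-1,-0.0301,0.0069,0,0],[-1,-0.0453,0.0031,0,0],[-1,-0.0586,-0.0052,0,0],[-1,-0.0686,-0.0171,0,0]]]'|grep -E 'force|pos'
python3 - <<'E'
from h import *
for cam,(im,P,H) in both().items():
    cv2.imwrite(f"pics/{cam}2.png",im["pixels"])
    h,s,v=[H[...,i].astype(int) for i in range(3)]
    red=((h<8)|(h>172))&(s>120); blue=(h>100)&(h<130)&(s>120)
    p=P[blue&box(P,[.5,-.2,.098],[.7,.1,.112])]; print(cam,np.round(np.percentile(p,[1,99],0)*1000))
    p=P[red&box(P,[.6,-.2,.025],[.75,.1,.05])]; print(cam,len(p),np.round(np.median(p,0)*1000,1))
E
```

```text
tool_pos: [0.5667, 0.25, 0.1331]
force: [1.5, -11.5, 9.1]
finger_force: 22.6
tool_pos: [0.6353, 0.232, 0.1331]
force: [-13.8, -3.3, 13.4]
finger_force: 23.2
tool_pos: [0.6182, 0.1634, 0.1332]
force: [-0.5, 9.0, 6.4]
finger_force: 22.3
top [[543. -72.  98.]
 [632.  30. 109.]]
top 2 [655.5 -14.3  35.9]
scene [[545. -72.  98.]
 [637.  11. 105.]]
scene 38 [648.2 -12.8  34.5]
```

```bash

python3 -m crank '[[[-1,-0.0058,-0.0145,0,0],[-1,-0.0069,-0.0301,0,0],[-1,-0.0031,-0.0453,0,0],[-1,0.0052,-0.0586,0,0],[-1,0.0171,-0.0686,0,0]]]'|grep -E '^force|pos'
python3 -m crank '[[[-1,0.0145,-0.0058,0,0],[-1,0.0301,-0.0069,0,0],[-1,0.0453,-0.0031,0,0],[-1,0.0586,0.0052,0,0],[-1,0.0686,0.0171,0,0]]]'|grep -E '^force|pos'
python3 -m crank '[[[-1,0.0058,0.0145,0,0],[-1,0.0069,0.0301,0,0],[-1,0.0031,0.0453,0,0],[-1,-0.0052,0.0586,0,0],[-1,-0.0171,0.0686,0,0]]]'|grep -E '^force|pos'
python3 -m crank '[[[-1,-0.0145,0.0058,0,0],[-1,-0.0301,0.0069,0,0],[-1,-0.0453,0.0031,0,0],[-1,-0.0586,-0.0052,0,0],[-1,-0.0686,-0.0171,0,0]]]'|grep -E '^force|pos'
python3 -m crank '[[[1,0,0,0,0],[1,0,0,0,0],[1,0,0,0,0],[1,0,0,0,0],[1,0,0,-0.03,0]]]'|grep -E '^force|pos|width'
python3 -m crank '[[[1,0,0,-0.04,0],[1,0,0,-0.08,0],[1,-0.02,-0.02,-0.09,0],[1,-0.06,-0.04,-0.09,0],[1,-0.1,-0.06,-0.09,0]]]'|grep -E '^force|pos|width'
python3 go.py 415.7 -170.1 160 8.5
python3 - <<'E'
from h import *
for cam,(im,P,H) in both().items():
    cv2.imwrite(f"pics/{cam}3.png",im["pixels"])
    h,s,v=[H[...,i].astype(int) for i in range(3)]
    red=((h<8)|(h>172))&(s>120); blue=(h>100)&(h<130)&(s>120)
    p=P[blue&box(P,[.5,-.2,.098],[.7,.1,.112])]; print(cam,np.round(np.percentile(p,[1,99],0)*1000),*rect(p))
    p=P[red&box(P,[.6,-.2,.025],[.75,.1,.05])]; print(cam,len(p),np.round(np.median(p,0)*1000,1))
E
```

```text
tool_pos: [0.549, 0.1804, 0.1332]
force: [6.5, -0.3, 7.0]
tool_pos: [0.5667, 0.2499, 0.1331]
force: [2.1, -11.6, 9.3]
tool_pos: [0.6353, 0.232, 0.1331]
force: [-13.3, -3.6, 12.4]
tool_pos: [0.6182, 0.1635, 0.1332]
force: [-0.1, 8.8, 5.8]
tool_pos: [0.6158, 0.1629, 0.1588]
force: [0.6, -0.5, -0.2]
width: 1.001
tool_pos: [0.5564, 0.0631, 0.2524]
force: [0.9, -1.3, 0.3]
width: 0.998
t 8.5 tcp [556.4  63.1 252.4] shift [-234.1 -139.3   92.3] toolY -0.36 roll -8.86 tilt [-0.     0.001 -1.   ] F [ 0.9 -1.3  0.3]
top [[ 543. -113.   98.]
 [ 631.    4.  108.]] [587.  -54.6] [ 88.8 117.8] 0.17
top 0 [nan nan nan]
scene [[ 544. -112.   98.]
 [ 637.    8.  104.]] [589.3 -52.3] [121.7  95.6] 89.06
scene 38 [647.3 -52.8  34.2]
  return _methods._mean(a, axis=axis, dtype=dtype,
  ret = um.true_divide(
```

```bash

python3 -m crank '[[[1,-0.04,-0.024,0,-4],[1,-0.08,-0.048,0.01,-8.9],[1,-0.12,-0.072,0.02,-8.9],[1,-0.16,-0.096,0.03,-8.9],[1,-0.2,-0.119,0.04,-8.9]]]'|grep -E '^force|pos|width'
python3 go.py 414.5 -170.2 110 8.5
```

```text
tool_pos: [0.4355, -0.1366, 0.212]
force: [0.6, -0.7, -0.2]
width: 0.996
t 9.1 tcp [ 435.5 -136.6  212. ] shift [-30.2 -25.7 102. ] toolY 8.49 roll -0.01 tilt [-0.  0. -1.] F [ 0.6 -0.7 -0.2]
```

```bash

python3 -m crank '[[[1,-0.03,-0.0257,0.03,0],[1,-0.03,-0.0257,0.075,0],[1,-0.03,-0.0257,0.102,0],[1,-0.03,-0.0257,0.102,0],[1,-0.03,-0.0257,0.102,0]]]'|grep -E '^force|pos|width'
python3 go.py 414.5 -170.2 37 8.5
python3 - <<'E'
from h import *
for cam,(im,P,H) in both().items():
    if cam=="scene": cv2.imwrite(f"pics/s4.png",cv2.resize(im["pixels"][150:260,140:300],None,fx=5,fy=5))
E
```

```text
tool_pos: [0.4156, -0.1689, 0.111]
force: [0.1, 0.4, 1.1]
width: 0.997
t 9.6 tcp [ 415.6 -168.9  111. ] shift [-1.2 -1.3 74. ] toolY 8.47 roll -0.03 tilt [ 0. -0. -1.] F [0.1 0.4 1.1]
```

View pics/s4.png

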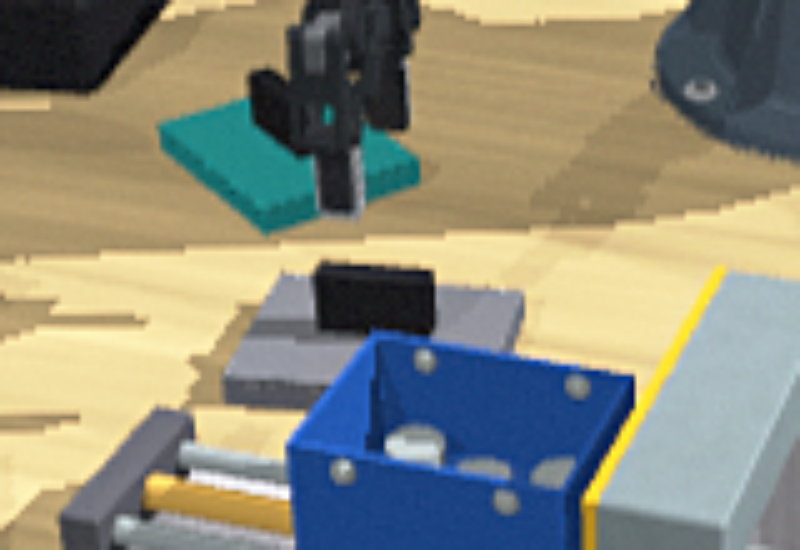

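```bash

python3 -m crank '[[[1,-0.001,-0.001,0.035,0],[1,-0.001,-0.001,0.065,0],[1,-0.001,-0.001,0.073,0],[1,-0.001,-0.001,0.073,0],[1,-0.001,-0.001,0.073,0]]]'|grep -E '^force|pos|width'
python3 -m crank '[[[-1,0,0,0,0],[-1,0,0,0,0],[-1,0,0,0,0],[-1,0,0,0,0],[-1,0,0,0,0]]]' 60 |grep -E 'force|pos|width'
python3 go.py 414.5 -170.2 37 8.5
python3 -m crank '[[[-1,0,0,-0.02,0],[-1,0,0,-0.06,0],[-1,0,0,-0.10,0],[-1,0,0,-0.14,0],[-1,0,0,-0.17,0]]]' |grep -E 'force|pos|width'
python3 go.py 588 -53.5 200 -0.75
python3 - <<'E'
from h import *
for cam,(im,P,H) in both().items():
    p=P[box(P,[.3,-.3,.15],[.5,-.05,.24])]; z=p[:,2]
    hs,e=np.histogram(z,18,(.15,.24)); print(cam,dict(zip(np.round(e*1000),hs)))
    m=box(P,[.3,-.3,.17],[.5,-.05,.192]); print(rect(P[m]))
E
```

```text
tool_pos: [0.4154, -0.1704, 0.0389]
force: [-0.4, 1.0, -0.2]
width: 1.001
tool_pos: [0.4144, -0.1702, 0.0376]
force: [-3.0, 0.7, 10.6]
width: 0.179
finger_force: 58.3
t 10.7 tcp [ 414.4 -170.2   37.6] shift [-0.   0.1  0.6] toolY 8.45 roll -0.05 tilt [-0.  0. -1.] F [-3.   0.7 10.6]
tool_pos: [0.4144, -0.1702, 0.2098]
force: [0.6, 0.1, -2.0]
width: 0.178
finger_force: 58.8
t 11.2 tcp [ 414.4 -170.2  209.8] shift [ 90.  188.8   9.9] toolY 8.44 roll 9.19 tilt [-0.001  0.001 -1.   ] F [ 0.6  0.1 -2. ]
top {np.float64(150.0): np.int64(0), np.float64(155.0): np.int64(0), np.float64(160.0): np.int64(0), np.float64(165.0): np.int64(0), np.float64(170.0): np.int64(8), np.float64(175.0): np.int64(11), np.float64(180.0): np.int64(15), np.float64(185.0): np.int64(580), np.float64(190.0): np.int64(361), np.float64(195.0): np.int64(5), np.float64(200.0): np.int64(0), np.float64(205.0): np.int64(1), np.float64(210.0): np.int64(2), np.float64(215.0): np.int64(2), np.float64(220.0): np.int64(4), np.float64(225.0): np.int64(1), np.float64(230.0): np.int64(0), np.float64(235.0): np.int64(0)}
(array([ 409. , -136.3]), array([101.8,  62.6]), 8.36)
scene {np.float64(150.0): np.int64(0), np.float64(155.0): np.int64(0), np.float64(160.0): np.int64(0), np.float64(165.0): np.int64(0), np.float64(170.0): np.int64(33), np.float64(175.0): np.int64(126), np.float64(180.0): np.int64(128), np.float64(185.0): np.int64(165), np.float64(190.0): np.int64(761), np.float64(195.0): np.int64(49), np.float64(200.0): np.int64(46), np.float64(205.0): np.int64(47), np.float64(210.0): np.int64(51), np.float64(215.0): np.int64(62), np.float64(220.0): np.int64(46), np.float64(225.0): np.int64(71), np.float64(230.0): np.int64(25), np.float64(235.0): np.int64(11)}
(array([ 418.8, -170. ]), array([106.7, 132.9]), 8.31)
```

```bash

python3 -m crank '[[[-1,0.016,0.034,0,3],[-1,0.034,0.072,0,6],[-1,0.053,0.112,0,9.2],[-1,0.072,0.152,0,9.2],[-1,0.088,0.186,0,9.2]]]' |grep -E 'force|pos|width'
python3 go.py 587.5 -53.7 160 -0.75
```

```text
tool_pos: [0.5865, -0.0542, 0.206]
force: [0.2, -0.5, -1.1]
width: 0.183
finger_force: 59.0
t 11.8 tcp [586.5 -54.2 206. ] shift [ 0.5  1.  46. ] toolY -0.73 roll 0.02 tilt [ 0.    -0.001 -1.   ] F [ 0.2 -0.5 -1.1]
```

```bash

python3 -m crank '[[[-1,0.001,0.002,0.02,0],[-1,0.001,0.002,0.043,0],[-1,0.001,0.002,0.048,0],[-1,0.001,0.002,0.048,0],[-1,0.001,0.002,0.048,0]]]' |grep -E '^force|pos|width'
python3 go.py 587.5 -53.7 160 -0.75
python3 - <<'E'
from h import *
for cam,(im,P,H) in both().items():
    cv2.imwrite(f"pics/{cam}5.png",cv2.resize(im["pixels"][180:310,150:310] if cam=="scene" else im["pixels"][110:220,230:360],None,fx=4.5,fy=4.5,interpolation=cv2.INTER_CUBIC))
    h,s,v=[H[...,i].astype(int) for i in range(3)]
    blue=(h>100)&(h<130)&(s>120)
    p=P[box(P,[.5,-.15,.131],[.7,.03,.145])&(s<100)]; print(cam,"lid",rect(p),np.median(p[:,2]))
    p=P[blue&box(P,[.5,-.15,.06],[.68,.03,.108])]; print(cam,"tub",np.round(np.percentile(p,[1,99],0)*1000))
E
```

```text
tool_pos: [0.5875, -0.055, 0.1601]
force: [-0.3, 0.3, -0.6]
width: 0.177
t 12.3 tcp [587.5 -55.  160.1] shift [ 1.3 -0.   0.1] toolY -0.77 roll -0.02 tilt [-0.     0.001 -1.   ] F [-0.3  0.3 -0.6]
top lid (array([0., 0.]), array([0., 0.]), 0.0) nan
  return _methods._mean(a, axis=axis, dtype=dtype,
  ret = ret.dtype.type(ret / rcount)
Traceback (most recent call last):
IndexError: index -1 is out of bounds for axis 0 with size 0
```

```bash
python3 - <<'E'
from h import *
im=r.get_image("scene");P=cloud(im);H=cv2.cvtColor(im["pixels"],cv2.COLOR_BGR2HSV).astype(int)
cv2.imwrite("pics/scene5.png",cv2.resize(im["pixels"][180:310,180:320],None,fx=4.5,fy=4.5,interpolation=cv2.INTER_CUBIC))
blue=(H[...,0]>100)&(H[...,0]<130)&(H[...,1]>120)
p=P[box(P,[.625,-.15,.118],[.7,.03,.14])&~blue]; print("lid +x face",len(p),np.round(np.percentile(p,[1,50,99],0)*1000,1))
p=P[blue&box(P,[.625,-.15,.06],[.68,.03,.108])]; print("tub +x face",len(p),np.round(np.percentile(p,[1,50,99],0)*1000,1))
E
```

```text
lid +x face 732 [[ 625.3 -120.5  120.7]
 [ 638.3  -50.9  134.1]
 [ 642.    10.5  139.9]]
tub +x face 973 [[ 627.3 -110.9   60.5]
 [ 634.6  -49.2   82.5]
 [ 637.6    7.3  103.9]]
```

View pics/scene5.png

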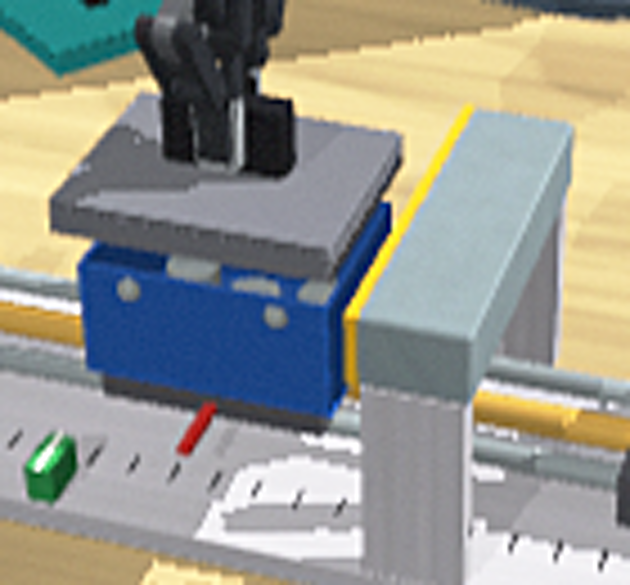

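```bash
cat > f.py <<'E'
from h import *
im=r.get_image("scene");P=cloud(im);H=cv2.cvtColor(im["pixels"],cv2.COLOR_BGR2HSV).astype(int)
blue=(H[...,0]>100)&(H[...,0]<130)&(H[...,1]>120)
def face(m,n):
    # +x face: near-vertical points; y ends per image row
    p=P[m]; x=p[:,0]+.013*(-.053-p[:,1]); print(n,len(p),"x",np.round(np.percentile(x,[5,25,50,75,95])*1000,1))
    rows=np.where(m.any(1))[0]; 
    zs=np.arange(p[:,2].min(),p[:,2].max(),.004)
    for z in zs:
        q=p[abs(p[:,2]-z)<.002]
        if len(q)>20: print("  z",round(z*1000),"y",np.round(q[:,1].min()*1000,1),np.round(q[:,1].max()*1000,1),"c",round((q[:,1].min()+q[:,1].max())*500,1),"x",round(np.median(q[:,0]+.013*(-.053-q[:,1]))*1000,1))
face(box(P,[.630,-.15,.116],[.66,.03,.14])&~blue,"lid")
face(blue&box(P,[.62,-.15,.07],[.66,.03,.108]),"tub")
E
python3 f.py
```

```text
lid 637 x [631.9 637.3 638.7 639.6 640.9]
  z 123 y -121.3 10.0 c -55.6 x 639.2
  z 127 y -121.1 10.7 c -55.2 x 639.2
  z 131 y -120.9 10.5 c -55.2 x 639.0
  z 135 y -120.1 11.6 c -54.3 x 639.1
  z 139 y -120.8 10.6 c -55.1 x 636.2
tub 774 x [630.5 633.5 634.4 635.2 636.4]
  z 70 y -108.2 7.2 c -50.5 x 634.4
  z 74 y -112.9 7.6 c -52.7 x 634.3
  z 78 y -108.7 7.6 c -50.5 x 634.4
  z 82 y -112.7 7.5 c -52.6 x 634.4
  z 86 y -109.0 7.6 c -50.7 x 634.5
  z 90 y -111.2 7.3 c -52.0 x 634.6
  z 94 y -110.7 7.9 c -51.4 x 634.7
  z 98 y -110.3 8.1 c -51.1 x 634.5
  z 102 y -113.0 7.3 c -52.9 x 634.1
```

```bash

python3 -m crank '[[[-1,0.0026,0.0013,0,0],[-1,0.0026,0.0013,0.008,0],[-1,0.0026,0.0013,0.015,0],[-1,0.0026,0.0013,0.02,0],[-1,0.0026,0.0013,0.02,0]]]' |grep -E '^force|pos|width'
python3 go.py 588.8 -52.4 128.6 -0.75;python3 f.py
```

```text
tool_pos: [0.5882, -0.0522, 0.1383]
force: [0.1, 0.2, -0.9]
width: 0.174
t 13.0 tcp [588.2 -52.2 138.3] shift [-0.2  0.6  9.7] toolY -0.75 roll -0.0 tilt [ 0.    -0.001 -1.   ] F [ 0.1  0.2 -0.9]
lid 141 x [630.3 632.5 634.8 637.7 641. ]
  z 116 y -118.4 13.0 c -52.7 x 634.7
tub 547 x [632.2 633.7 634.5 635.4 637.1]
  z 70 y -110.6 7.3 c -51.7 x 634.5
  z 74 y -110.9 7.3 c -51.8 x 634.4
  z 78 y -112.2 7.7 c -52.3 x 634.3
  z 82 y -111.6 8.5 c -51.6 x 634.4
  z 86 y -111.4 7.4 c -52.0 x 634.3
  z 90 y -111.1 7.4 c -51.8 x 634.7
  z 94 y -110.6 6.2 c -52.2 x 635.1
```

```bash

python3 -m crank '[[[-1,0,0.0005,0.001,0],[-1,0,0.0005,0.002,0],[-1,0,0.0005,0.003,0],[-1,0,0.0005,0.004,0],[-1,0,0.0005,0.005,0]]]' |grep -E '^force|pos'
python3 -m crank '[[[-1,0,0,0.001,0],[-1,0,0,0.002,0],[-1,0,0,0.003,0],[-1,0,0,0.004,0],[-1,0,0,0.005,0]]]' |grep -E '^force|pos'
python3 go.py 588.8 -52.4 128.6 -0.75
```

```text
tool_pos: [0.5895, -0.0523, 0.1348]
force: [-1.4, 0.5, 5.7]
tool_pos: [0.5893, -0.0522, 0.1293]
force: [-0.8, 0.2, 3.7]
t 14.05 tcp [589.3 -52.2 129.3] shift [-0.2 -0.4  0.7] toolY -0.75 roll -0.0 tilt [-0.  0. -1.] F [-0.8  0.2  3.7]
```

```bash

python3 -m crank '[[[-1,0,0,0.0005,0],[-1,0,0,0.001,0],[-1,0,0,0.0015,0],[-1,0,0,0.002,0],[-1,0,0,0.002,0]]]' |grep -E '^force|pos'
python3 go.py 588.8 -52.4 128.6 -0.75
```

```text
tool_pos: [0.5892, -0.0522, 0.1285]
force: [-8.3, 0.9, 21.9]
t 14.55 tcp [589.2 -52.2 128.5] shift [-0.2 -0.4 -0.1] toolY -0.75 roll -0.0 tilt [-0.     0.001 -1.   ] F [-8.3  0.9 21.9]
```

```bash

python3 -m crank '[[[1,0,0,-0.002,0],[1,0,0,-0.002,0],[1,0,0,-0.002,0],[1,0,0,-0.002,0],[1,0,0,-0.03,0]]]' |grep -E '^force|pos|width'
python3 -m crank '[[[1,0,0,-0.04,0],[1,0,0,-0.08,0],[1,0.04,0,-0.1,0],[1,0.08,0,-0.1,0],[1,0.12,0.01,-0.1,0]]]' |grep -E '^force|pos|width'
python3 - <<'E'
from h import *
for cam,(im,P,H) in both().items():
    if cam=="scene": cv2.imwrite("pics/scene6.png",cv2.resize(im["pixels"][180:310,150:320],None,fx=4.5,fy=4.5,interpolation=cv2.INTER_CUBIC))
    h,s,v=[H[...,i].astype(int) for i in range(3)]
    p=P[box(P,[.53,-.13,.1],[.65,.02,.115])&(s<100)]; A=np.c_[p[:,:2],np.ones(len(p))]; k=np.linalg.lstsq(A,p[:,2],rcond=None)[0]
    print(cam,len(p),"plate",rect(p),"z",np.median(p[:,2]),"slopes",np.round(k[:2],3))
    p=P[box(P,[.53,-.13,.13],[.65,.02,.16])]; print("bar",rect(p),np.percentile(p[:,2],[50,95]))
    p=P[((h<8)|(h>172))&(s>120)&box(P,[.5,.08,.108],[.75,.28,.2])]
    if len(p): print("hand",rect(p))
    p=P[((h<8)|(h>172))&(s>120)&box(P,[.64,-.2,.025],[.75,.1,.05])]; print("ptr",len(p),np.round(np.median(p,0)*1000,1))
    m=(h>45)&(h<85)&(s>90)&box(P,[.64,-.2,.018],[.75,-.05,.05]); p=P[m]; print("mark",len(p),np.round(np.percentile(p,[2,50,98],0)*1000,1))
E
python3 go.py 618.2 163.5 132 -0.75
```

```text
tool_pos: [0.5873, -0.0521, 0.1543]
force: [-0.5, -0.0, 0.3]
width: 0.989
tool_pos: [0.6006, 0.0688, 0.2584]
force: [1.4, -0.2, 0.6]
width: 1.002
top 1820 plate (array([588.1, -56.8]), array([122.3, 102.6]), 89.66) z 0.1087431786054248 slopes [ 0.008 -0.001]
bar (array([588.1, -52. ]), array([58.1, 16.7]), 88.94) [0.14384182 0.14769654]
ptr 0 [nan nan nan]
mark 5 [[ 673.8 -108.3   32. ]
 [ 680.7 -108.2   33.9]
 [ 685.9 -108.1   35.3]]
scene 1568 plate (array([591. , -52.8]), array([133.6, 106. ]), 89.59) z 0.10714189141014821 slopes [-0.014 -0.002]
bar (array([591.8, -50.9]), array([58.7, 18.6]), 87.36) [0.14060342 0.14419259]
hand (array([619.6, 160.9]), array([20. , 18.4]), 36.41)
ptr 26 [653.  -52.9  34.2]
mark 96 [[ 670.3 -117.1   18.4]
 [ 687.7 -106.1   29.3]
 [ 695.5 -103.    33.8]]
t 15.65 tcp [601.2  71.8 256.8] shift [ 91.8  16.2 124.9] toolY -0.53 roll 0.22 tilt [ 0.001 -0.    -1.   ] F [ 0.3 -0.9 -0.2]
  return _methods._mean(a, axis=axis, dtype=dtype,
  ret = um.true_divide(
```

View pics/scene6.png

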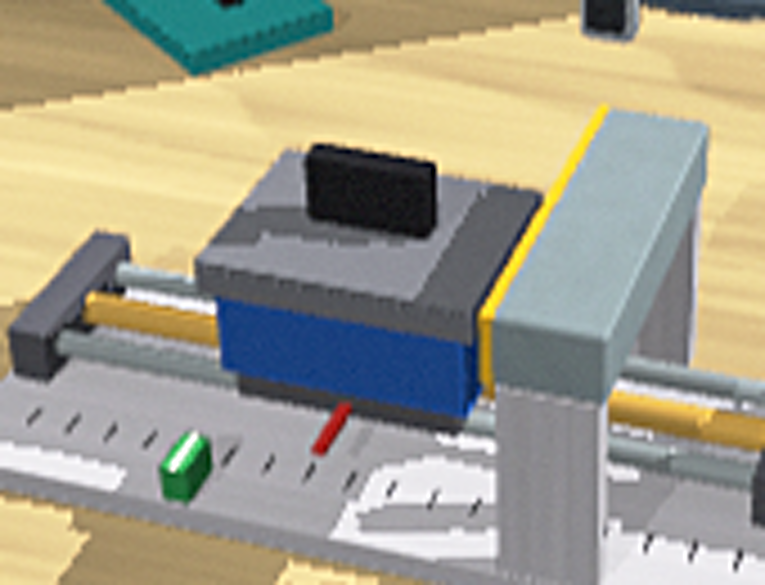

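```bash

python3 -m crank '[[[1,0.045,0.008,0.01,0.2],[1,0.0885,0.016,0.03,0.2],[1,0.0885,0.016,0.05,0.2],[1,0.0885,0.016,0.05,0.2],[1,0.0885,0.016,0.09,0.2]]]' |grep -E '^force|pos|width'
python3 go.py 618.2 161 132 -0.75
```

```text
tool_pos: [0.6203, 0.1559, 0.1715]
force: [2.0, 0.9, -0.5]
width: 1.0
t 16.15 tcp [620.3 155.9 171.5] shift [ 5.  -2.4 39.5] toolY -0.97 roll -0.22 tilt [ 0.002  0.007 -1.   ] F [ 2.   0.9 -0.5]
```

```bash

python3 -m crank '[[[1,0,0,0,0],[1,0,0,0,0],[1,0,0,0,0],[1,0,0,0,0],[1,0,0,0,0]]]' >/dev/null
python3 go.py 618.2 161 132 -0.75
```

```text
t 16.65 tcp [618.5 155.9 168.6] shift [ 5.1 -0.4 36.6] toolY -0.96 roll -0.21 tilt [ 0.     0.002 -1.   ] F [ 0.5 -0.3 -0.6]
```

```bash

python3 -m crank '[[[1,0.005,0,0,0],[1,0.005,0,0.018,0],[1,0.005,0,0.036,0],[1,0.005,0,0.036,0],[-1,0.005,0,0.036,0]]]' 20 |grep -E '^force|pos|width'
python3 -m crank '[[[-1,0,0,0,0],[-1,0,0,0,0],[-1,0,0,0,0],[-1,0,0,0,0],[-1,0,0,0,0]]]' |grep -E '^force|pos|width'
python3 -m crank '[[[-1,-0.0058,-0.0145,0,0],[-1,-0.0069,-0.0301,0,0],[-1,-0.0031,-0.0453,0,0],[-1,0.0052,-0.0586,0,0],[-1,0.0171,-0.0686,0,0]]]'|grep -E '^force|pos'
```

```text
tool_pos: [0.618, 0.1611, 0.1318]
force: [0.1, 0.6, 0.4]
width: 0.859
tool_pos: [0.6182, 0.1611, 0.1318]
force: [-1.8, 0.3, 6.0]
width: 0.225
tool_pos: [0.549, 0.178, 0.1318]
force: [2.0, -3.7, 7.0]
```

Forces are small. One more full turn, giving 1.25 turns (50 mm), then a measurement.

```bash

python3 -m crank '[[[-1,0.0145,-0.0058,0,0],[-1,0.0301,-0.0069,0,0],[-1,0.0453,-0.0031,0,0],[-1,0.0586,0.0052,0,0],[-1,0.0686,0.0171,0,0]]]'|grep -E '^force|pos'
python3 -m crank '[[[-1,0.0058,0.0145,0,0],[-1,0.0069,0.0301,0,0],[-1,0.0031,0.0453,0,0],[-1,-0.0052,0.0586,0,0],[-1,-0.0171,0.0686,0,0]]]'|grep -E '^force|pos'
python3 -m crank '[[[-1,-0.0145,0.0058,0,0],[-1,-0.0301,0.0069,0,0],[-1,-0.0453,0.0031,0,0],[-1,-0.0586,-0.0052,0,0],[-1,-0.0686,-0.0171,0,0]]]'|grep -E '^force|pos'
python3 -m crank '[[[-1,-0.0058,-0.0145,0,0],[-1,-0.0069,-0.0301,0,0],[-1,-0.0031,-0.0453,0,0],[-1,0.0052,-0.0586,0,0],[-1,0.0171,-0.0686,0,0]]]'|grep -E '^force|pos'
cat > p.py <<'E'
import sys
from h import *
im=r.get_image("scene");P=cloud(im);H=cv2.cvtColor(im["pixels"],cv2.COLOR_BGR2HSV).astype(int);h,s,v=[H[...,i] for i in range(3)]
ys=P[...,1]+.013*(P[...,0]-.59)
def plane(m,z):  # intersect pixel rays with height z
    K=im["K"];vv,uu=np.where(m);d=np.stack([(uu-K[0,2])/K[0,0],(vv-K[1,2])/K[1,1],np.ones(len(uu))],-1)@im["R"];c=-im["R"].T@im["t"]
    X=c+d*((z-c[2])/d[:,2])[:,None]; return np.c_[X[:,0],X[:,1]+.013*(X[:,0]-.59)]*1000
B=box(P,[.64,-.2,.027],[.75,.1,.04])
red=((h<8)|(h>172))&(s>120)&B; q=plane(red,.035); print("ptr",len(q),np.round(np.percentile(q,[3,50,97],0),1))
g=(h>45)&(h<85)&(s>90)&box(P,[.64,-.2,.018],[.75,-.05,.05]); gr=P[g]*1000; print("green",np.round([ys[g].min()*1000,ys[g].max()*1000],1))
k=cv2.dilate(g.astype(np.uint8),np.ones((3,3)))>0
w=k&(s<60)&(v>150)&box(P,[.64,-.2,.028],[.75,-.05,.05]); q=plane(w,.035); print("white",len(q),np.round(np.percentile(q,[3,50,97],0),1) if len(q) else "")
cv2.imwrite(sys.argv[1],cv2.resize(im["pixels"][260:310,150:230],None,fx=9,fy=9,interpolation=cv2.INTER_CUBIC))
E
python3 p.py pics/p1.png
```

```text
tool_pos: [0.5679, 0.2479, 0.1318]
force: [1.2, -10.6, 5.5]
tool_pos: [0.6359, 0.2288, 0.1316]
force: [-18.9, -6.1, 12.9]
tool_pos: [0.6184, 0.161, 0.1318]
force: [0.2, 9.8, 2.5]
tool_pos: [0.549, 0.178, 0.1318]
force: [2.5, -2.9, 6.9]
ptr 26 [[ 641.3 -104.6]
 [ 652.6 -101.6]
 [ 664.3  -98.4]]
green [-118.1 -102.2]
white 15 [[ 671.1 -110.6]
 [ 683.  -109.1]
 [ 694.1 -107.5]]
```

View pics/p1.png

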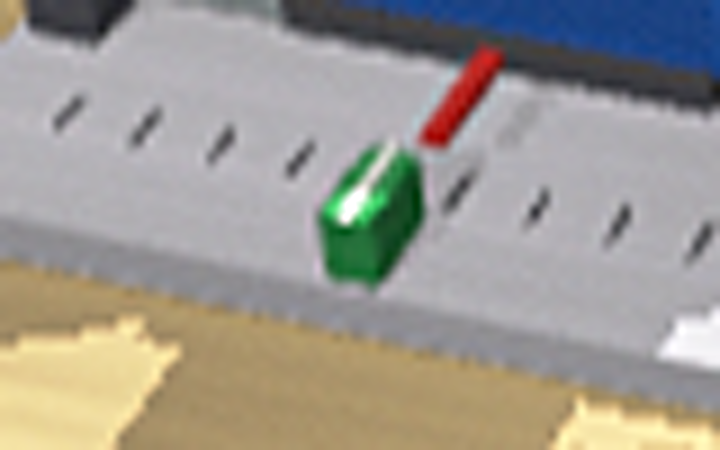

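```bash

python3 -m crank '[[[-1,0.010,-0.0046,0,0],[-1,0.0207,-0.0069,0,0],[-1,0.0317,-0.0068,0,0],[-1,0.0424,-0.0043,0,0],[-1,0.0522,0.0005,0,0]]]'|grep -E '^force|pos'
python3 -m crank '[[[-1,0,0,0,0],[-1,0,0,0,0],[-1,0,0,0,0],[-1,0,0,0,0],[-1,0,0,0,0]]]' |grep -E '^force|pos|width'
python3 p.py pics/p2.png
```

```text
tool_pos: [0.5505, 0.2317, 0.1318]
force: [-2.3, -3.9, 7.7]
tool_pos: [0.5511, 0.2322, 0.1318]
force: [-2.6, 6.3, 5.1]
width: 0.23
ptr 26 [[ 641.6 -112.2]
 [ 652.6 -108.9]
 [ 663.6 -105.6]]
green [-116.1 -102. ]
white 15 [[ 671.1 -110.6]
 [ 683.  -109.1]
 [ 694.1 -107.5]]
```

View pics/p2.png

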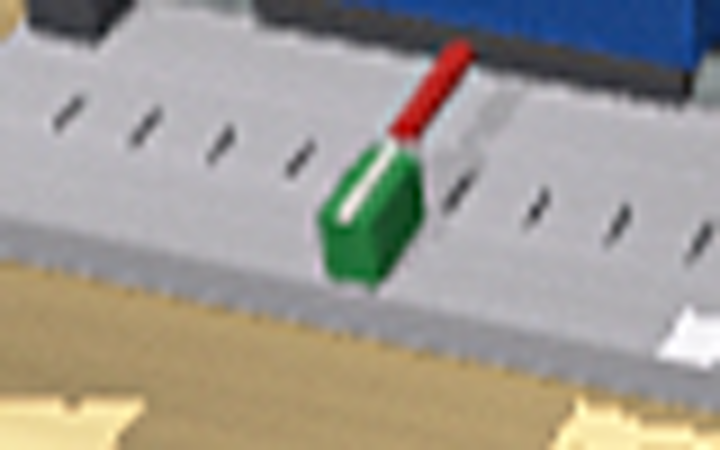

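```bash

python3 -m crank '[[[1,0,0,0,0],[1,0,0,0,0],[1,0,0,0,0],[1,0,0,0,0],[1,0,0,-0.03,0]]]'|grep -E '^force|pos|width'
python3 -m crank '[[[1,0,0,-0.06,0],[1,0,0,-0.1,0],[1,0,0,-0.12,0],[1,0,0,-0.12,0],[1,0,0,-0.12,0]]]'|grep -E '^force|pos|width'
python3 p.py pics/p3.png
python3 - <<'E'
from h import *
for cam,(im,P,H) in both().items():
    cv2.imwrite(f"pics/{cam}7.png",cv2.resize(im["pixels"][170:310,130:360],None,fx=3.4,fy=3.4))
    s=H[...,1]; p=P[box(P,[.53,-.19,.1],[.65,-.035,.115])&(s<100)]; A=np.c_[p[:,:2],np.ones(len(p))]; k=np.linalg.lstsq(A,p[:,2],rcond=None)[0]
    print(cam,rect(p),np.median(p[:,2]),np.round(k[:2],3))
E
python3 go.py 0 0 0 0
```

```text
tool_pos: [0.5493, 0.2305, 0.1583]
force: [-0.4, -0.9, -0.8]
width: 0.994
tool_pos: [0.5512, 0.2313, 0.281]
force: [-0.5, -0.8, -0.9]
width: 0.998
ptr 26 [[ 642.  -112.2]
 [ 653.1 -108.9]
 [ 664.3 -105.3]]
green [-115.9 -101.5]
white 16 [[ 671.2 -110.8]
 [ 682.7 -109.2]
 [ 694.1 -107.5]]
top (array([ 587.7, -110.9]), array([130.7, 102.4]), 89.51) 0.10876855720697805 [0.004 0.001]
scene (array([ 590.4, -109.4]), array([133.6, 107.1]), 89.09) 0.10715698688221782 [-0.013 -0.006]
t 22.4 tcp [550.6 231.1 279.9] shift [-240.  -546.1  281.3] toolY -0.96 roll -0.96 tilt [-0.001 -0.002 -1.   ] F [0.4 0.5 0. ]
```

View pics/scene7.png

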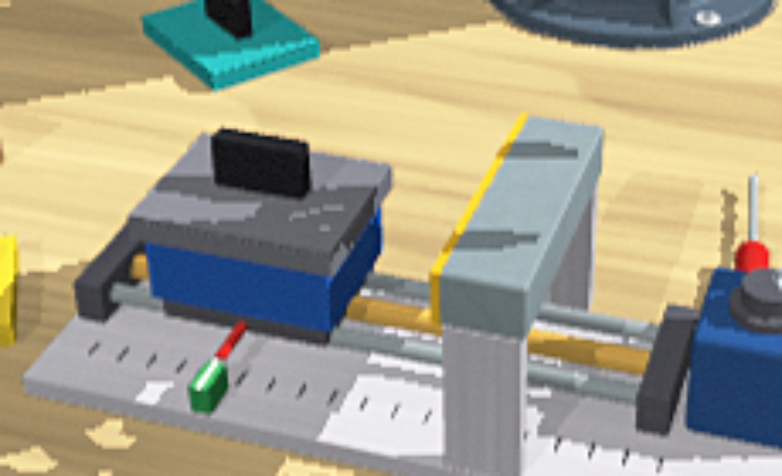

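The picture shows the lid home and level on the tub, and the pointer at about (235,335) meeting the white line at (212,370). The gripper is clear of everything.

```bash
python3 -c "
from bench import r
print(r.job_done())"
```

```text
the job is handed in; nothing more can be done
None
```

The job is handed in at about 22 s of robot time. The lid is pressed home and level, and the pointer measures within about 0.5 mm of the white line, but no pass/fail verdict came back.

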